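# Draw the sampling pump's piston rod at half-open valve

## Robot

A 6-joint arm with a two-finger parallel gripper is mounted at the origin on the work surface; the furniture and walls round the work are solid. World frame = base frame: x ahead of the robot, y to its left, z up, the work surface at z = 0. Lengths are in m, angles in rad, forces in N, time in s.
With the tool pointing down it reaches from about 0.35 to 0.975 m from the base axis. Payload 4.9 kg.
Tool frame: the origin (TCP) lies midway between the tips of the shut fingers; the grasp point (between the pads) lies 19 mm behind it; z points along the fingers, y is the line along which they close (so a half turn about z gives the same grasp; the last joint's range is limited). The gripper opens to 85 mm and grips with 20 to 120 N. Pads are 22 mm wide; open, the fingers measure 114 mm over their backs; the gripper's body (76 mm by 85 mm) begins 54 mm behind the grasp point. The pads swing forward as they close: fully open they stand 13 mm farther back than shut.
Start: joints at [-1.24, 0.053, 1.613, -0, 1.476, -0.119], TCP at [0.272, -0.563, 0.231] pointing down, gripper open.
Joint ranges: [-3.01, 3.01], [-1.01, 2.22], [0.06, 2.58], [-1.02, 4.17], [0.09, 2.62], [-3.14, 3.14]. Speed limits (rad/s): [2.57, 2.57, 3.14, 3.14, 3.14, 3.14].

## Interface

Orientations are given as a rotation vector (axis times angle).
In Python, from station import ctrl gives the robot as it stands.
- The arm moves only by the tool step_arm, never from a script. Its argument "targets" is a list of rows, each an object with "travel": the shift along the world's x, y, z as a fraction of full scale, a list of three; "angular": the turn, a rotation vector about the world's x, y, z as a fraction of full scale, a list of three; "gripper": the opening, from 0 (shut) to 1 (fully open). In form: [{"travel": [x, y, z], "angular": [rx, ry, rz], "gripper": gripper}, ...]. A call has 1 to 10 rows; each row is the pose to reach, as a shift and turn from the pose commanded when the call began; what a row does not reach only later rows make up. Full scale, the value 1, is 0.6 m for a shift and pi/4 rad for a turn. A row lasts 1/10 s, in which the tool goes at most 50 mm and 8.59 degrees, less where a joint would pass 70% of its speed; a pose out of reach is approached as far as the arm can. A call with a number of a shift or a turn outside -1 to 1 is refused whole. A call with a gripper value outside its range is refused whole. The fingers move at their own pace and stop on an object; "squeeze" is the grip in N (left out, the last holds). Time passes only in rows, so rows that repeat a pose let the fingers close. It gives the time, the measured TCP pose, the force, the opening and the grip force at its end, in the units of the state.
- ctrl.get_obs(): the state, without advancing time (a new reading comes with each control period).
- ctrl.get_image(name): name is "side" or "top" or "wrist"; returns a dict with "img" (420x560x3 uint8, red, green, blue), "fx", "fy", "cx", "cy" (pixels), "rvec" (rotation vector, rad) and "tvec" (3), from world to camera coordinates, as OpenCV has them. Camera axes: x right, y down, z forward; pixel columns grow to the right and rows downward; lengths in m; the calibration is good to about 2 mm. A picture is of the moment at which its call begins. There is no depth.
- ctrl.finish_job(): hands the job in; it is judged then, once.
The state is a dict: "t": time; "q": joint angles; "dq": joint speeds; "effort": joint torques, N m; "tool_pos": TCP position; "tool_rot": TCP orientation; "contact_force": force on the tool from outside, world axes, zero at the start; "wrist_torque": the same for the moment, N m; "opening": finger opening in m; "grip_force": force on a finger pad.
Only numpy, scipy, OpenCV 4.12 (cv2) and the standard library are available. Lean on these libraries where they do the work, as an engineer would, in place of code of your own. Each camera call takes 0.05 s, during which the arm holds its last target. There are 200 camera calls.

## Task

On the small hand-operated sampling pump, first turn the yellow valve handle from where it stands to half open, so that its white pointer meets the orange mark on the black dial. Then take the blue knob of the piston rod and draw the rod straight up out of its cylinder, without side force, only until the whole red band on its shaft just shows above the brass gland, and finish while still holding it there: it sinks back if let go. Leave the valve at half open, and do not disturb the vial rack, the brown bottle and the beaker standing nearby.

Things in the scene. Friction and masses are not known exactly. Their poses are not given: they have to be found in the camera images.
- sampler: The pump, fixed to the worktop: grey base plate 100 x 210 x 12 mm. Origin under its centre on the worktop, z up. At y = +65 mm the aluminium cylinder, 40 mm across, with a brass gland 45 mm across, top 92 mm up. At y = -65 mm the brass valve with a black dial 80 mm across, top 61 mm up. A pipe joins them, 36 mm up.
- bore_mouth (a point): Centre of the bore's mouth at the top of the brass gland, 92 mm above the worktop; axes as the pump's. The bore is vertical, 15.5 mm across and 80 mm deep, closed at the bottom.
- rod: Loose upright steel piston rod, about 250 g, in the bore; sinks back if let go. Origin: centre of its foot, z up the rod; seated, the foot is 12 mm above the worktop. Shaft 14 mm across, red band 36 to 44 mm above the foot (hidden when seated). Blue round knob 22 mm across, 95 to 125 mm above the foot, grip at 113. Drawn 44 mm, the band just shows whole; drawn 80 mm, the rod leaves the bore.
- valve (a joint): Angle of the valve handle in rad: 0 shut, 0.785 half open (pointer at the orange mark), 1.571 fully open. It grows counter-clockwise seen from above, and stays where it is left (friction about 0.06 N m).
- valve_grip (a point): On the valve handle's vertical turning axis, 85 mm above the worktop, at the height to grip. The handle is a yellow upright bar 12 mm thick, 59 mm long and 24 mm high (69 to 93 mm above the worktop), along this point's x axis; its white pointer (and a white stripe on top) is at -x. At joint value 0 these axes are parallel to the pump's.
- vial_rack: Bystander: blue moulded vial rack, 70 x 170 x 26 mm, loose. Origin under its centre.
- brown_bottle: Bystander: brown reagent bottle with a white cap, 52 mm across, 98 mm high, loose. Origin under its centre.
- beaker: Bystander: small clear beaker, 47 mm across, 58 mm high, loose. Origin under its centre.

How it is judged:
By the outcome, as a careful person would: the job done as asked, in the order asked, and still so for the second after the job is handed in, while the arm keeps its last pose, push and grip.
It also fails if it takes over 42 s, if anything falls off the work surface, if the arm or the gripper's body presses on something with over 40 N, if the wrist force passes 120 N, or if a joint passes its speed limit or range.

## Working session

There is one attempt and no reset: what is moved stays moved. The work goes in short steps, Python scripts to look and compute and a tool call to move; the robot and the scene stay as the last step left them, time stands still between calls to the robot, and variables do not carry over. Pictures are saved under pics/ and viewed, at most 10 in all, crops included, and the job is handed in when it is done.

Besides the shell and the picture viewer there is one more tool, called after "Request:" in YAML: its name, and indented under it one key for each argument. step_arm: Moves the arm, as the interface text tells. Its arguments: {"type":"object","properties":{"targets":{"type":"array"},"squeeze":{"type":"number"}},"required":["targets"]}

```bash
ls; mkdir -p pics
cat > h.py <<'E'
import numpy as np, cv2
from station import ctrl
def grab(n,f=None):
    d=ctrl.get_image(n)
    if f: cv2.imwrite('pics/'+f,d['img'][:,:,::-1])
    return d
def ray(d,u,v):
    R=cv2.Rodrigues(np.array(d['rvec'],float))[0];t=np.array(d['tvec'],float).ravel()
    r=R.T@np.array([(u-d['cx'])/d['fx'],(v-d['cy'])/d['fy'],1]);return -R.T@t,r/np.linalg.norm(r)
def onz(d,u,v,z):
    o,r=ray(d,u,v);return o+r*(z-o[2])/r[2]
def proj(d,p):
    K=np.array([[d['fx'],0,d['cx']],[0,d['fy'],d['cy']],[0,0,1.]])
    return cv2.projectPoints(np.array(p,float).reshape(-1,1,3),np.array(d['rvec'],float),np.array(d['tvec'],float),K,None)[0].reshape(-1,2)
E
python3 - <<'E'
from h import *
a=grab('top','t.png');b=grab('side','s.png')
for d in(a,b):print(ray(d,280,210))
print(ctrl.get_obs())
E
```

```text
pics
(array([ 0.27380573, -0.06846009,  1.52659712]), array([ 0.22787949, -0.01355618, -0.97359497]))
(array([0.07790776, 0.35838976, 1.27968065]), array([ 0.37998379, -0.32372029, -0.86649726]))
{'t': 0.1, 'q': array([-1.24003921e+00,  5.32750753e-02,  1.61415928e+00, -2.17653288e-05,
        1.47605088e+00, -1.19019752e-01]), 'dq': array([ 0.00054911, -0.00183554, -0.00315663, -0.00196755, -0.00160669,
       -0.00040462]), 'effort': array([-4.05190463e-06, -3.94904566e+01, -3.71362567e+01, -1.58281491e-04,
        3.95813418e-03, -1.32842200e-05]), 'tool_pos': array([ 0.27152219, -0.56229617,  0.23019421]), 'tool_rot': array([-3.06065107e+00, -7.00151649e-01,  3.47780045e-04]), 'contact_force': array([-0.49708055,  1.008724  , -0.93391591]), 'wrist_torque': array([ 0.03420544, -0.01457125,  0.01930035]), 'grip_force': 0.0, 'opening': 0.08546230902351405}
```

View pics/t.png

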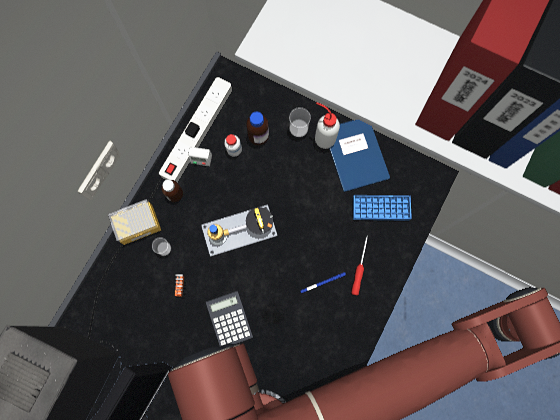

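View pics/s.png

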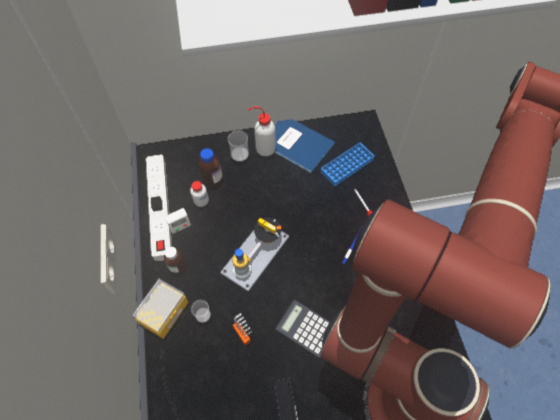

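The top view shows the pump at about (239,230), with the blue knob at (214,230) and the dial and yellow handle at (261,220). The rack is at (382,207), the brown bottle is probably at (172,190), and the beaker at (161,246). The side view shows the knob at (239,255) and the handle at (269,226).

Run:
```python
from h import *
a=grab('top');b=grab('side')
ims=[]
for n,d,(x0,x1,y0,y1) in(('top',a,(190,290,195,265)),('side',b,(215,295,210,294))):
    c=d['img'][y0:y1,x0:x1]
    hsv=cv2.cvtColor(d['img'],cv2.COLOR_RGB2HSV)
    def m(lo,hi,nm):
        k=cv2.inRange(hsv,lo,hi);z=np.zeros_like(k);z[y0:y1,x0:x1]=k[y0:y1,x0:x1]
        N,L,S,C=cv2.connectedComponentsWithStats(z)
        for i in range(1,N):
            if S[i,4]>8: print(n,nm,S[i].tolist(),C[i].round(1).tolist())
    m((95,100,60),(125,255,255),'blue');m((20,120,80),(35,255,255),'yel');m((5,150,120),(19,255,255),'orange')
    ims.append(cv2.resize(c,(400,int(400*c.shape[0]/c.shape[1])),interpolation=cv2.INTER_CUBIC))
H=max(i.shape[0] for i in ims)
ims=[cv2.copyMakeBorder(i,0,H-i.shape[0],0,0,cv2.BORDER_CONSTANT) for i in ims]
cv2.imwrite('pics/c.png',np.hstack(ims)[:,:,::-1])
for nm,uv in dict(knob=(214,229),valve=(261,220),bottle=(168,184),beak=(161,246),rack=(382,207),tl=(203,219),br=(277,237)).items():print(nm,onz(a,*uv,{'knob':.137,'valve':.09,'bottle':.09}.get(nm,.012)).round(3))
```

```text
top blue [210, 225, 7, 9, 47] [213.0, 228.5]
top yel [254, 207, 10, 22, 68] [258.3, 216.7]
top yel [208, 228, 10, 12, 29] [212.3, 235.0]
top yel [224, 230, 4, 5, 13] [225.9, 231.7]
top orange [267, 223, 5, 5, 11] [269.2, 225.2]
side blue [234, 248, 9, 12, 71] [238.4, 252.9]
side yel [258, 218, 18, 16, 125] [265.8, 224.8]
side yel [233, 254, 17, 13, 115] [240.7, 261.3]
side orange [276, 225, 5, 5, 16] [278.1, 227.1]
knob [0.552 0.095 0.137]
valve [ 0.583 -0.033  0.09 ]
bottle [0.699 0.232 0.09 ]
beak [0.532 0.267 0.012]
rack [ 0.626 -0.396  0.012]
tl [0.609 0.142 0.012]
br [ 0.546 -0.078  0.012]
```

View pics/c.png

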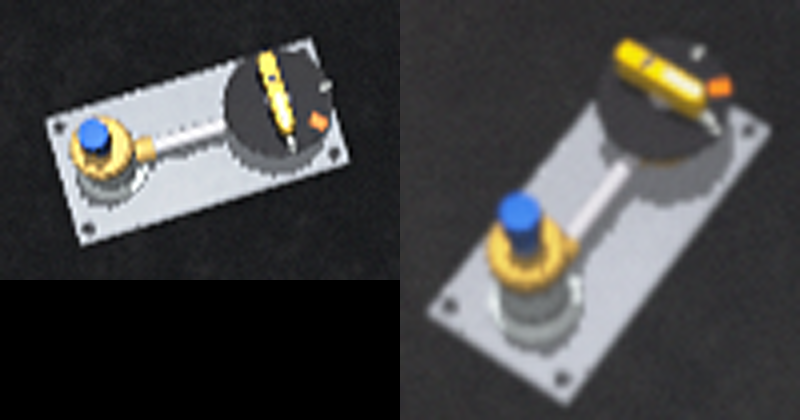

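The crop shows the pointer near shut (crop px 292,145). The orange mark is at (318,121), about 45° counter-clockwise of it. Next I work out the poses.

Run:
```python
from h import *
a=grab('top');b=grab('side')
A=lambda x,y:(190+(x+.5)/4-.5,195+(y+.5)/4-.5); B=lambda x,y:(215+(x-400+.5)/5-.5,210+(y+.5)/5-.5)
def tri(p,q):
    o1,r1=ray(a,*p);o2,r2=ray(b,*q)
    s=np.linalg.lstsq(np.c_[r1,-r2],o2-o1,rcond=None)[0];return ((o1+s[0]*r1+o2+s[1]*r2)/2).round(4),np.linalg.norm(o1+s[0]*r1-o2-s[1]*r2).round(4)
C=[onz(a,*A(*p),.012)[:2] for p in((47,119),(312,40),(350,160),(83,244))]
Cb=[onz(b,*B(*p),.012)[:2] for p in((428,312),(598,90),(770,128),(570,405))]
print(np.round(C,4),np.round(Cb,4))
for P in (C,Cb[:]):
    print('c',np.mean(P,0))
y=(C[0]+C[3]-C[1]-C[2]);print('len',np.linalg.norm(y)/2,'yaw',np.arctan2(-y[0],y[1]))
yb=Cb[0]-Cb[1];print('side edges',[np.linalg.norm(Cb[i]-Cb[(i+1)%4]) for i in range(4)], 'yaw b(0-3 edge)',np.arctan2(*(Cb[0]-Cb[3])[::-1]))
print('knob',tri(A(96,128),B(520,205)))
for d,f,pts in((a,A,((95,128),)),(b,B,((520,205),))):
    for p in pts:print('knobtop z.137',onz(d,*f(*p),.137))
for d,f,e,or_ in((a,A,((264,52),(293,140)),(318,121)),(b,B,((625,45),(708,105)),(719,87))):
    P=[onz(d,*f(*p),.09)[:2] for p in e];print('handle',np.round(P,4),'mid',np.mean(P,0),'ang',np.arctan2(*(P[0]-P[1])[::-1]),'orange',onz(d,*f(*or_),.061))
```

```text
[[ 0.5929  0.1468]
 [ 0.6463 -0.0529]
 [ 0.5535 -0.0782]
 [ 0.4979  0.1207]] [[ 0.5899  0.1489]
 [ 0.6381 -0.0161]
 [ 0.551  -0.078 ]
 [ 0.4929  0.1221]]
c [0.57264085 0.03410285]
c [0.56797406 0.04420703]
len 0.20664328745349644 yaw 0.2670759345814153
side edges [np.float64(0.1719236329714928), np.float64(0.10686053892305648), np.float64(0.2083892788335387), np.float64(0.10060825610899655)] yaw b(0-3 edge) 0.26951451718841707
knob (array([0.5588, 0.0954, 0.1335]), np.float64(0.0022))
knobtop z.137 [0.55905134 0.09622245 0.137     ]
knobtop z.137 [0.55632207 0.09567568 0.137     ]
handle [[ 0.6196 -0.0192]
 [ 0.5549 -0.038 ]] mid [ 0.58724939 -0.02860545] ang 0.28184428163739766 orange [ 0.57391059 -0.05581353  0.061     ]
handle [[ 0.6162 -0.0232]
 [ 0.5557 -0.0342]] mid [ 0.58591446 -0.02870951] ang 0.17944363306103647 orange [ 0.57210795 -0.05625113  0.061     ]
```

Request:
step_arm:
  targets:
    - {"travel": [0.53, 0.89, 0], "angular": [0, 0, -0.24], "gripper": 0.6}
    - {"travel": [0.53, 0.89, 0], "angular": [0, 0, -0.24], "gripper": 0.6}
    - {"travel": [0.53, 0.89, 0], "angular": [0, 0, -0.24], "gripper": 0.6}
    - {"travel": [0.53, 0.89, 0], "angular": [0, 0, -0.24], "gripper": 0.6}
    - {"travel": [0.53, 0.89, 0], "angular": [0, 0, -0.24], "gripper": 0.6}
    - {"travel": [0.53, 0.89, 0], "angular": [0, 0, -0.24], "gripper": 0.6}
    - {"travel": [0.53, 0.89, 0], "angular": [0, 0, -0.24], "gripper": 0.6}
    - {"travel": [0.53, 0.89, 0], "angular": [0, 0, -0.24], "gripper": 0.6}
    - {"travel": [0.53, 0.89, 0], "angular": [0, 0, -0.24], "gripper": 0.6}
    - {"travel": [0.53, 0.89, 0], "angular": [0, 0, -0.24], "gripper": 0.6}

```text
t: 1.3
tool_pos: [0.5283, -0.1313, 0.2316]
tool_rot: [3.114, 0.409, 0.001]
contact_force: [1.8, -0.4, -0.9]
opening: 0.0509
grip_force: 0.0
```

Request:
step_arm:
  targets:
    - {"travel": [0.09, 0.16, -0.03], "angular": [0, 0, 0], "gripper": 0.6}
    - {"travel": [0.09, 0.16, -0.03], "angular": [0, 0, 0], "gripper": 0.6}
    - {"travel": [0.09, 0.16, -0.03], "angular": [0, 0, 0], "gripper": 0.6}
    - {"travel": [0.09, 0.16, -0.03], "angular": [0, 0, 0], "gripper": 0.6}
    - {"travel": [0.09, 0.16, -0.03], "angular": [0, 0, 0], "gripper": 0.6}

```text
t: 1.8
tool_pos: [0.5813, -0.0379, 0.2134]
tool_rot: [3.114, 0.409, -0.001]
contact_force: [0.3, 0.1, 0.8]
opening: 0.0515
grip_force: 0.0
```

Run:
```python
from h import *
d=grab('wrist','w1.png');print(ctrl.get_obs()['tool_pos'],ctrl.get_obs()['tool_rot'])
print(proj(d,[[.588,-.0287,.093],[.571,.034,.012],[.554,.097,.137]]))
```

```text
[ 0.58129499 -0.03840397  0.21362874] [3.11443477e+00 4.07232154e-01 1.93164430e-04]
[[274.39654015 199.0713386 ]
 [217.96832365 183.32698224]
 [ 93.98731115 212.97967464]]
```

View pics/w1.png

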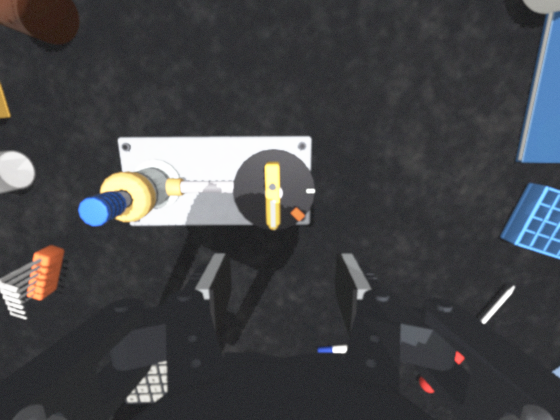

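The wrist view shows the handle running from (271,164) to (273,228), the orange mark at (298,214), the dial centred near (273,188) and the knob at (95,211). The side view agrees. Next I refine the angles and the knob position.

Run:
```python
from h import *
d=grab('wrist')
img=d['img'];hsv=cv2.cvtColor(img,cv2.COLOR_RGB2HSV)
def comp(lo,hi,box):
    k=cv2.inRange(hsv,lo,hi);z=np.zeros_like(k);x0,x1,y0,y1=box;z[y0:y1,x0:x1]=k[y0:y1,x0:x1];return z
k=comp((20,100,80),(35,255,255),(255,295,155,240))
c=max(cv2.findContours(k,0,1)[0],key=cv2.contourArea);r=cv2.minAreaRect(c);print('handle',r)
for nm,lo,hi,bx in(('orange',(3,150,100),(19,255,255),(285,310,200,225)),('blue',(100,120,60),(125,255,255),(75,115,190,230))):
    z=comp(lo,hi,bx);M=cv2.moments(z,True);u=M['m10']/M['m00'],M['m01']/M['m00'];print(nm,u,onz(d,*u,{'orange':.061,'blue':.131}[nm]))
g=cv2.inRange(hsv,(0,0,120),(180,60,255))
# plate edges: top edge and bottom edge
for row,(xa,xb),(ya,yb) in(('top',(125,305),(125,155)),('bot',(180,225),(210,240))):
    pts=[]
    for x in range(xa,xb,4):
        ys=np.where(g[ya:yb,x])[0]
        if len(ys):pts.append(onz(d,x,ya+(ys[0]-.5 if row=='top' else ys[-1]+.5),.012)[:2])
    vx,vy,x0,y0=cv2.fitLine(np.float32(pts),cv2.DIST_HUBER,0,.01,.01).ravel();print(row,'yaw',np.arctan(-vx/vy),x0,y0)
cs=[onz(d,*p,.012) for p in((119,138),(311,136.5),(312,225))];print(np.round(cs,4))
# handle long edges: per-row mid of yellow incl white stripe
pts=[]
for y in range(168,224,3):
    xs=np.where(k[y])[0]
    if len(xs)>6:pts.append(onz(d,(xs[0]+xs[-1])/2,y,.093)[:2])
vx,vy,x0,y0=cv2.fitLine(np.float32(pts),cv2.DIST_HUBER,0,.01,.01).ravel();print('handle ang',np.arctan(vy/vx),x0,y0,np.round([pts[0],pts[-1]],4))
print('dial ctr',onz(d,273,188,.061))
```

```text
handle ((271.5, 212.0), (15.0, 34.0), 0.0)
orange (296.6542056074766, 213.57943925233644) [ 0.57228621 -0.05508668  0.061     ]
blue (96.37412236710131, 209.10832497492478) [0.55497342 0.09845097 0.131     ]
top yaw 0.26736754 0.6235142 0.03672591
bot yaw 0.27262172 0.51959294 0.03936078
[[ 0.592   0.1462  0.012 ]
 [ 0.6465 -0.0527  0.012 ]
 [ 0.5512 -0.0817  0.012 ]]
handle ang 0.27922288 0.5765818 -0.029834919 [[ 0.5857 -0.0272]
 [ 0.5674 -0.0324]]
dial ctr [ 0.59102159 -0.02624615  0.061     ]
```

Request:
step_arm:
  targets:
    - {"travel": [0.011, 0.016, -0.08], "angular": [0, 0, 0.01], "gripper": 0.6}
    - {"travel": [0.011, 0.016, -0.15], "angular": [0, 0, 0.01], "gripper": 0.6}
    - {"travel": [0.011, 0.016, -0.2], "angular": [0, 0, 0.01], "gripper": 0.6}
    - {"travel": [0.011, 0.016, -0.225], "angular": [0, 0, 0.01], "gripper": 0.6}
    - {"travel": [0.011, 0.016, -0.242], "angular": [0, 0, 0.01], "gripper": 0.6}
    - {"travel": [0.011, 0.016, -0.242], "angular": [0, 0, 0.01], "gripper": 0.6}
    - {"travel": [0.011, 0.016, -0.242], "angular": [0, 0, 0.01], "gripper": 0.6}
  squeeze: 20

```text
t: 2.6
tool_pos: [0.5894, -0.0282, 0.07]
tool_rot: [3.112, 0.421, 0.005]
contact_force: [0.4, -0.7, 0.5]
opening: 0.0513
grip_force: 0.0
```

Request:
step_arm:
  targets:
    - {"travel": [0, 0, 0], "angular": [0, 0, 0], "gripper": 0.3}
    - {"travel": [0, 0, 0], "angular": [0, 0, 0], "gripper": 0.2}
    - {"travel": [0, 0, 0], "angular": [0, 0, 0], "gripper": 0.1}
    - {"travel": [0, 0, 0], "angular": [0, 0, 0], "gripper": 0.1}
    - {"travel": [0, 0, 0], "angular": [0, 0, 0], "gripper": 0.1}
    - {"travel": [0, 0, 0], "angular": [0, 0, 0], "gripper": 0.1}

```text
t: 3.2
tool_pos: [0.5888, -0.0266, 0.0695]
tool_rot: [-3.112, -0.422, -0.002]
contact_force: [-1.7, 5.0, 6.5]
opening: 0.0129
grip_force: 19.6
```

Request:
step_arm:
  targets:
    - {"travel": [0, 0.0025, 0], "angular": [0, 0, 0.1], "gripper": 0.1}
    - {"travel": [0, 0.0025, 0], "angular": [0, 0, 0.2], "gripper": 0.1}
    - {"travel": [0, 0.0025, 0], "angular": [0, 0, 0.32], "gripper": 0.1}
    - {"travel": [0, 0.0025, 0], "angular": [0, 0, 0.44], "gripper": 0.1}
    - {"travel": [0, 0.0025, 0], "angular": [0, 0, 0.56], "gripper": 0.1}
    - {"travel": [0, 0.0025, 0], "angular": [0, 0, 0.68], "gripper": 0.1}
    - {"travel": [0, 0.0025, 0], "angular": [0, 0, 0.8], "gripper": 0.1}
    - {"travel": [0, 0.0025, 0], "angular": [0, 0, 0.9], "gripper": 0.1}
    - {"travel": [0, 0.0025, 0], "angular": [0, 0, 0.997], "gripper": 0.1}
    - {"travel": [0, 0.0025, 0], "angular": [0, 0, 0.997], "gripper": 0.1}

```text
t: 4.2
tool_pos: [0.5885, -0.026, 0.0695]
tool_rot: [2.715, 1.579, 0.0]
contact_force: [-3.1, 1.5, 6.2]
opening: 0.0126
grip_force: 19.7
```

Request:
step_arm:
  targets:
    - {"travel": [0, 0, 0], "angular": [0, 0, 0], "gripper": 0.1}
    - {"travel": [0, 0, 0], "angular": [0, 0, 0], "gripper": 0.1}
    - {"travel": [0, 0, 0], "angular": [0, 0, 0], "gripper": 0.1}

```text
t: 4.5
tool_pos: [0.5885, -0.026, 0.0695]
tool_rot: [2.716, 1.578, 0.001]
contact_force: [-2.3, 1.8, 6.4]
opening: 0.0133
grip_force: 19.7
```

Request:
step_arm:
  targets:
    - {"travel": [0, 0, 0], "angular": [0, 0, 0], "gripper": 0.4}
    - {"travel": [0, 0, 0], "angular": [0, 0, 0], "gripper": 0.6}
    - {"travel": [0, 0, 0], "angular": [0, 0, 0], "gripper": 0.6}
    - {"travel": [0, 0, 0], "angular": [0, 0, 0], "gripper": 0.6}
    - {"travel": [0, 0, 0.05], "angular": [0, 0, 0], "gripper": 0.6}
    - {"travel": [0, 0, 0.12], "angular": [0, 0, 0], "gripper": 0.6}
    - {"travel": [0, 0, 0.18], "angular": [0, 0, 0], "gripper": 0.6}
    - {"travel": [0, 0, 0.24], "angular": [0, 0, 0], "gripper": 0.6}
    - {"travel": [0, 0, 0.24], "angular": [0, 0, 0], "gripper": 0.6}
    - {"travel": [0, 0, 0.24], "angular": [0, 0, 0], "gripper": 0.6}

```text
t: 5.5
tool_pos: [0.5887, -0.0263, 0.2132]
tool_rot: [2.715, 1.577, 0.003]
contact_force: [-0.0, -0.8, -0.6]
opening: 0.0514
grip_force: 0.0
```

Run:
```python
from h import *
d=grab('wrist');o=ctrl.get_obs();print(o['tool_pos'],o['tool_rot'],o['q'])
c=d['img']
u=proj(d,[[.5885,-.026,.08],[.555,.096,.131]]);print(u)
x,y=u.mean(0).astype(int)
x0,y0=max(0,x-150),max(0,y-110);print(x0,y0)
c=c[y0:y0+220,x0:x0+300]
cv2.imwrite('pics/w2.png',cv2.resize(c,None,fx=2.6,fy=2.6,interpolation=cv2.INTER_CUBIC)[:,:,::-1])
```

```text
[ 0.58777052 -0.02614107  0.21132031] [-2.71638700e+00 -1.57725209e+00  1.28850292e-03] [-1.70827691e-01 -2.00744876e-02  1.72009022e+00 -1.46939141e-04
  1.44252481e+00  3.47857349e-01]
[[281.78209051 205.29486073]
 [149.19907791  95.05397521]]
65 40
```

View pics/w2.png

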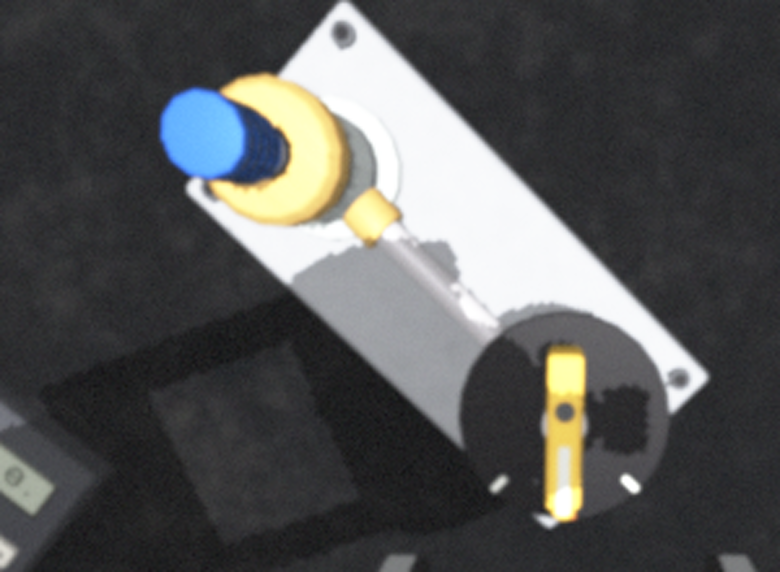

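The handle now points midway between the two end ticks (crop x 499 and 630, handle at x about 564) and covers the orange mark. The knob top is at crop (203,134).

Run:
```python
from h import *
d=grab('wrist')
I=lambda x,y:(65+(x+.5)/2.6-.5,40+(y+.5)/2.6-.5)
print(onz(d,*I(203,134),.137),onz(d,*I(267,150),.091),ctrl.get_obs()['tool_pos'])
```

```text
[0.55388645 0.09799645 0.137     ] [0.55367501 0.09851589 0.091     ] [ 0.58723945 -0.02601394  0.21018356]
```

Request:
step_arm:
  targets:
    - {"travel": [-0.02, 0.07, 0], "angular": [0, 0, 0], "gripper": 0.6}
    - {"travel": [-0.04, 0.14, 0], "angular": [0, 0, 0], "gripper": 0.6}
    - {"travel": [-0.057, 0.207, 0], "angular": [0, 0, 0], "gripper": 0.6}
    - {"travel": [-0.057, 0.207, 0], "angular": [0, 0, 0], "gripper": 0.6}
    - {"travel": [-0.057, 0.207, -0.05], "angular": [0, 0, 0], "gripper": 0.6}
    - {"travel": [-0.057, 0.207, -0.1], "angular": [0, 0, 0], "gripper": 0.6}
    - {"travel": [-0.057, 0.207, -0.15], "angular": [0, 0, 0], "gripper": 0.6}
    - {"travel": [-0.057, 0.207, -0.177], "angular": [0, 0, 0], "gripper": 0.6}
    - {"travel": [-0.057, 0.207, -0.177], "angular": [0, 0, 0], "gripper": 0.6}
    - {"travel": [-0.057, 0.207, -0.177], "angular": [0, 0, 0], "gripper": 0.6}

```text
t: 6.6
tool_pos: [0.5542, 0.0977, 0.106]
tool_rot: [-2.717, -1.577, 0.001]
contact_force: [0.5, 0.8, 0.8]
opening: 0.0511
grip_force: 0.0
```

Request:
step_arm:
  targets:
    - {"travel": [0, 0, 0], "angular": [0, 0, 0], "gripper": 0.4}
    - {"travel": [0, 0, 0], "angular": [0, 0, 0], "gripper": 0.3}
    - {"travel": [0, 0, 0], "angular": [0, 0, 0], "gripper": 0.2}
    - {"travel": [0, 0, 0], "angular": [0, 0, 0], "gripper": 0.2}
    - {"travel": [0, 0, 0], "angular": [0, 0, 0], "gripper": 0.2}
    - {"travel": [0, 0, 0], "angular": [0, 0, 0], "gripper": 0.2}
  squeeze: 30

```text
t: 7.2
tool_pos: [0.5547, 0.0985, 0.1078]
tool_rot: [2.716, 1.578, 0.003]
contact_force: [-2.2, 1.7, 5.5]
opening: 0.021
grip_force: 29.3
```

Request:
step_arm:
  targets:
    - {"travel": [0, 0, 0.01], "angular": [0, 0, 0], "gripper": 0.2}
    - {"travel": [0, 0, 0.02], "angular": [0, 0, 0], "gripper": 0.2}
    - {"travel": [0, 0, 0.03], "angular": [0, 0, 0], "gripper": 0.2}
    - {"travel": [0, 0, 0.04], "angular": [0, 0, 0], "gripper": 0.2}
    - {"travel": [0, 0, 0.05], "angular": [0, 0, 0], "gripper": 0.2}
    - {"travel": [0, 0, 0.06], "angular": [0, 0, 0], "gripper": 0.2}
    - {"travel": [0, 0, 0.067], "angular": [0, 0, 0], "gripper": 0.2}
    - {"travel": [0, 0, 0.067], "angular": [0, 0, 0], "gripper": 0.2}
    - {"travel": [0, 0, 0.067], "angular": [0, 0, 0], "gripper": 0.2}

```text
t: 8.1
tool_pos: [0.5539, 0.0981, 0.1461]
tool_rot: [2.717, 1.578, -0.0]
contact_force: [0.1, -1.2, -2.5]
opening: 0.0211
grip_force: 29.5
```

Run:
```python
from h import *
ims=[]
for n in('side','wrist'):
    d=grab(n);u=proj(d,[[.554,.098,.12]])[0].astype(int);w=40 if n=='side' else 130
    x0,y0=max(0,u[0]-w),max(0,u[1]-w);print(n,u,x0,y0,proj(d,[[.554,.098,z] for z in(.092,.1,.137,.167)]).round(1).tolist())
    ims.append(cv2.resize(d['img'][y0:y0+2*w,x0:x0+2*w],(400,400),interpolation=cv2.INTER_CUBIC))
cv2.imwrite('pics/l1.png',np.hstack(ims)[:,:,::-1])
o=ctrl.get_obs();print(o['contact_force'],o['tool_pos'],o['wrist_torque'])
```

```text
side [238 254] 198 214 [[239.7, 258.7], [239.5, 257.5], [238.5, 251.7], [237.5, 246.8]]
wrist [282 249] 152 119 [[282.8, 233.8], [282.8, 237.9], [282.8, 261.9], [282.8, 290.8]]
[-0.22329981 -0.71497931 -2.21806356] [0.55374035 0.09807815 0.1457155 ] [ 0.09227968 -0.05052562  0.00073125]
```

View pics/l1.png

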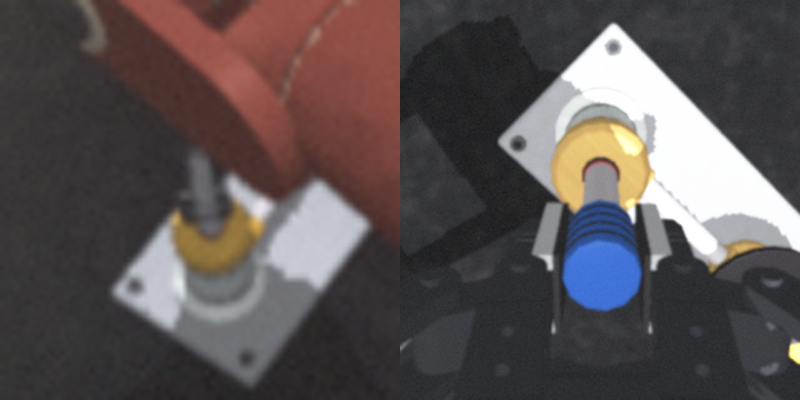

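In the wrist crop, the upper edge of the red band sits in the bore mouth at (600,165), so roughly 38 mm is drawn. I'll raise it about 7 mm more.

Request:
step_arm:
  targets:
    - {"travel": [0, 0, 0.004], "angular": [0, 0, 0], "gripper": 0.2}
    - {"travel": [0, 0, 0.008], "angular": [0, 0, 0], "gripper": 0.2}
    - {"travel": [0, 0, 0.011], "angular": [0, 0, 0], "gripper": 0.2}
    - {"travel": [0, 0, 0.011], "angular": [0, 0, 0], "gripper": 0.2}
    - {"travel": [0, 0, 0.011], "angular": [0, 0, 0], "gripper": 0.2}

```text
t: 8.7
tool_pos: [0.554, 0.0981, 0.1528]
tool_rot: [2.717, 1.578, 0.0]
contact_force: [-0.1, -0.2, -2.6]
opening: 0.0209
grip_force: 29.5
```

Run:
```python
from h import *
d=grab('wrist');img=d['img']
z=[ctrl.get_obs()['tool_pos'][2]]
u=proj(d,[[.554,.098,.092]])[0].astype(int);x0,y0=u[0]-50,u[1]-40
cv2.imwrite('pics/l2.png',cv2.resize(img[y0:y0+100,x0:x0+100],(600,600),interpolation=cv2.INTER_CUBIC)[:,:,::-1])
print(x0,y0,u,z)
cam=ray(d,280,210)[0];f=cam[:2]-np.array([.554,.098]);f/=np.linalg.norm(f);print('cam',cam)
# shaft far-from/near-to camera surface line
for s in(.007,):
    P=np.array([.554,.098])+s*f
    print([(h,proj(d,[[*P,h]])[0].round(1).tolist()) for h in(.088,.092,.096,.100,.104)])
hsv=cv2.cvtColor(img,cv2.COLOR_RGB2HSV)
for v in range(u[1]-20,u[1]+25):
    print(v,[img[v,x].tolist() for x in (u[0]-3,u[0],u[0]+3)])
```

```text
232 190 [282 230] [np.float64(0.15271315359219179)]
cam [0.58772299 0.15694128 0.29453063]
[(0.088, [282.5, 219.2]), (0.092, [282.5, 220.9]), (0.096, [282.5, 222.6]), (0.1, [282.5, 224.4]), (0.104, [282.5, 226.3])]
210 [[240, 210, 128], [237, 204, 123], [236, 203, 123]]
211 [[238, 205, 123], [237, 204, 123], [236, 201, 121]]
212 [[237, 205, 125], [237, 206, 124], [237, 204, 124]]
213 [[236, 202, 122], [239, 208, 126], [236, 202, 122]]
214 [[235, 200, 122], [238, 205, 124], [236, 201, 122]]
215 [[234, 197, 120], [236, 203, 121], [237, 205, 124]]
216 [[229, 194, 116], [233, 198, 121], [236, 204, 123]]
217 [[212, 174, 108], [207, 171, 104], [223, 187, 116]]
218 [[149, 125, 83], [144, 121, 81], [170, 140, 91]]
219 [[90, 79, 65], [84, 72, 59], [100, 86, 64]]
220 [[82, 56, 53], [91, 54, 53], [81, 57, 51]]
221 [[123, 54, 52], [132, 50, 48], [118, 50, 47]]
222 [[158, 49, 49], [160, 51, 49], [155, 52, 49]]
223 [[167, 50, 50], [168, 61, 60], [170, 57, 55]]
224 [[176, 78, 77], [168, 92, 96], [177, 75, 73]]
225 [[172, 113, 114], [161, 129, 133], [182, 115, 115]]
226 [[159, 139, 143], [149, 141, 
[... 855 characters left out ...]
, 145]]
242 [[146, 145, 147], [147, 144, 146], [149, 145, 149]]
243 [[144, 143, 146], [144, 144, 146], [144, 142, 147]]
244 [[147, 144, 148], [145, 143, 146], [147, 144, 148]]
245 [[145, 141, 144], [147, 144, 148], [145, 143, 147]]
246 [[147, 145, 148], [147, 144, 147], [145, 145, 148]]
247 [[143, 143, 146], [142, 141, 146], [147, 146, 149]]
248 [[135, 136, 146], [123, 127, 143], [137, 138, 145]]
249 [[105, 113, 141], [88, 103, 142], [110, 117, 142]]
250 [[66, 89, 139], [59, 85, 141], [71, 91, 141]]
251 [[42, 71, 123], [46, 70, 121], [45, 72, 121]]
252 [[45, 62, 98], [49, 63, 96], [46, 61, 93]]
253 [[46, 63, 100], [47, 65, 105], [52, 63, 96]]
254 [[52, 78, 132], [45, 74, 134], [46, 73, 123]]
```

View pics/l2.png

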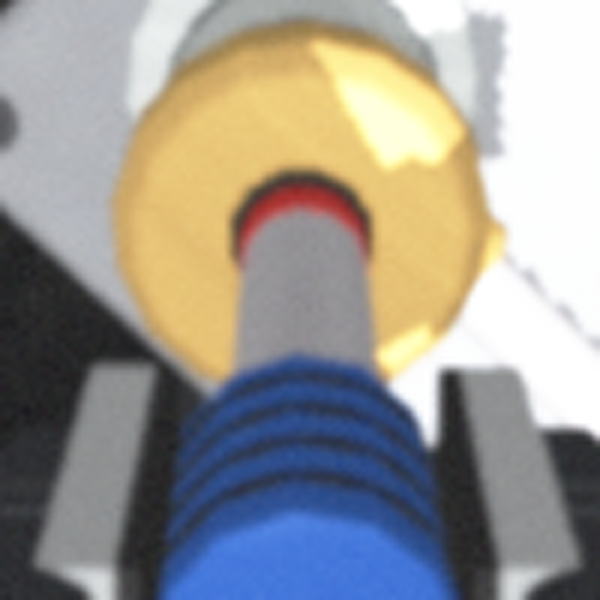

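The band shows red at rows 221–225, right at the bore mouth, with a dark sliver of bore gap above it. I'll solve for the heights relative to the mouth rim.

Run:
```python
from h import *
from scipy.optimize import brentq
rows={'rim':[], 'bt':[], 'kb':[]};
for _ in range(4):
    d=grab('wrist');im=d['img'].astype(float)
    s=im[:,280:286].mean(1)
    R=s[:,0];rg=s[:,0]-s[:,1];br=s[:,2]-s[:,0]
    def cross(a,lo,hi,t):
        for v in range(lo,hi):
            if (a[v]-t)*(a[v+1]-t)<=0:return v+(t-a[v])/(a[v+1]-a[v])
    rows['rim'].append(cross(s[:,1],212,222,(204+55)/2));rows['bt'].append(cross(s[:,1],221,230,(50+148)/2));rows['kb'].append(cross(br,240,253,45))
    last=d
r={k:np.mean(v) for k,v in rows.items()};print(r,ctrl.get_obs()['tool_pos'])
cam=ray(d,280,210)[0]
for c in([.554,.098],[.554,.0975],[.5545,.0985],[.553,.098]):
    c=np.array(c);f=cam[:2]-c;f/=np.linalg.norm(f)
    row=lambda rad,h:proj(d,[[*(c+rad*f),h]])[0][1]
    sol=lambda rad,v:brentq(lambda h:row(rad,h)-v,.04,.19)
    rim,bt,kb=sol(.00775,r['rim']),sol(.007,r['bt']),sol(.011,r['kb'])
    print(c,'rim',rim,'bandtop',bt,'knobbot',kb,'draw: band',bt-rim+.092-.056,'knob',kb-.107,'kb-rim',kb-rim-.015)
```

```text
{'rim': np.float64(217.91299997801661), 'bt': np.float64(224.28833491916788), 'kb': np.float64(248.9903761662382)} [0.5538816  0.09807872 0.15259308]
[0.554 0.098] rim 0.08718938797033096 bandtop 0.0996261701304027 knobbot 0.1528080097861158 draw: band 0.04843678216007174 knob 0.04580800978611581 kb-rim 0.050618621815784845
[0.554  0.0975] rim 0.08569380394470742 bandtop 0.0982377324882932 knobbot 0.15172787942441893 draw: band 0.04854392854358578 knob 0.04472787942441893 kb-rim 0.051034075479711505
[0.5545 0.0985] rim 0.08953842038272479 bandtop 0.10180695577617119 knobbot 0.15450444709564815 draw: band 0.048268535393446395 knob 0.04750444709564815 kb-rim 0.049966026712923356
[0.553 0.098] rim 0.08547978332620389 bandtop 0.09803920348028704 knobbot 0.1515726201025182 draw: band 0.04855942015408315 knob 0.04457262010251821 kb-rim 0.05109283677631432
```

Request:
step_arm:
  targets:
    - {"travel": [0, 0, 0.001], "angular": [0, 0, 0], "gripper": 0.2}
    - {"travel": [0, 0, 0.002], "angular": [0, 0, 0], "gripper": 0.2}
    - {"travel": [0, 0, 0.002], "angular": [0, 0, 0], "gripper": 0.2}
    - {"travel": [0, 0, 0.002], "angular": [0, 0, 0], "gripper": 0.2}

```text
t: 9.35
tool_pos: [0.554, 0.0981, 0.1539]
tool_rot: [-2.717, -1.578, -0.0]
contact_force: [-0.2, -0.2, -2.8]
opening: 0.0209
grip_force: 29.5
```

Run:
```python
from h import *
d=[grab('wrist') for _ in range(4)]
im=np.mean([x['img'] for x in d],0)
for v in range(215,229):print(v,im[v,281:285].mean(0).round().tolist())
hs=cv2.cvtColor(d[0]['img'],cv2.COLOR_RGB2HSV)
o=ctrl.get_obs();print(o['t'],o['tool_pos'],o['contact_force'],o['opening'])
t=grab('top')
x=im[200:250,257:307].astype(np.uint8);T=t['img'][195:265,190:290]
cv2.imwrite('pics/l3.png',np.hstack([cv2.resize(x,(400,400),interpolation=cv2.INTER_CUBIC),cv2.resize(T,(400,400))])[:,:,::-1])
```

```text
215 [236.0, 202.0, 122.0]
216 [230.0, 194.0, 118.0]
217 [195.0, 160.0, 99.0]
218 [112.0, 95.0, 67.0]
219 [71.0, 60.0, 58.0]
220 [104.0, 67.0, 66.0]
221 [143.0, 69.0, 68.0]
222 [163.0, 57.0, 55.0]
223 [168.0, 59.0, 58.0]
224 [172.0, 90.0, 91.0]
225 [167.0, 125.0, 128.0]
226 [152.0, 141.0, 144.0]
227 [146.0, 144.0, 148.0]
228 [146.0, 144.0, 148.0]
9.55 [0.55392142 0.09808716 0.15386397] [ 0.10492353  0.89834537 -2.2260668 ] 0.021050423543636666
```

View pics/l3.png

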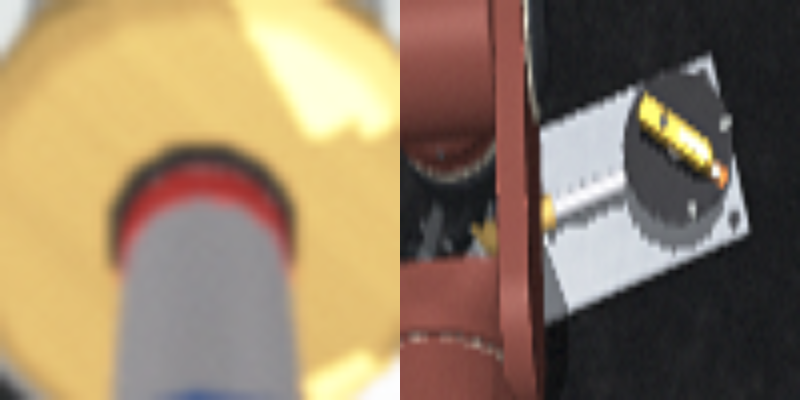

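The red band shows in full, with grey steel just starting to appear below it at the mouth. The valve pointer meets the orange mark in the top view, and the grip is steady with negligible side force.

```bash
python3 -c "
from station import ctrl
print(ctrl.finish_job())"
```

```text
the job is handed in; nothing more can be done
None
```

I handed the job in with the valve at half open, pointer on the orange mark. The rod is still held about 46 mm out (measured to within a millimetre or two), with the whole red band just above the gland. The arm kept clear of the rack, bottle and beaker, though I didn't check them in a final picture.

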